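# Back the tape feeder's wheel off by one notch

### The arm

A 6-joint arm with a two-finger parallel gripper is mounted at the origin on a cart in front of the work surface, level with it; the furniture and walls round the work are solid. World frame = base frame: x ahead of the robot, y to its left, z up, the work surface at z = 0. Lengths are in m, angles in rad, forces in N, time in s.
With the tool pointing down it reaches from about 0.375 to 0.75 m from the base axis. Payload 9 kg.
Tool frame: the origin (TCP) lies on the mounting face of the last link; the fingertips stand 173 mm ahead of it and the grasp point (between the pads) lies 155 mm ahead of it; z points along the fingers, y is the line along which they close (so a half turn about z gives the same grasp; the last joint's range is limited). The gripper opens to 85 mm and grips with 20 to 120 N. Pads are 22 mm wide; open, the fingers measure 114 mm over their backs; the gripper's body (76 mm by 85 mm) begins 54 mm behind the grasp point. The pads swing forward as they close: fully open they stand 13 mm farther back than shut.
Start: joints at [1.085, 0.104, 0.097, 1.564, 0, 1.353], TCP at [0.159, 0.579, 0.405] pointing down, gripper open.
Joint ranges: [-2.99, 2.99], [-0.84, 1.86], [-1.1, 1.16], [-1.84, 2.11], [-1.51, 1.56], [-3.14, 3.14]. Speed limits (rad/s): [2.22, 2.22, 2.57, 3.14, 3.14, 3.14].

### API

Orientations are given as a unit quaternion [w, x, y, z].
In Python, from bench import env, optics gives the robot as it stands. The module is installed in compiled form; this text tells all that it offers.
- The arm moves only by the tool move_arm, never from a script. Its argument "steps" is a list of rows, each a list of 7 numbers: the turn, a rotation vector about the world's x, y, z in degrees, then the shift along the world's x, y, z in mm, then the opening in per cent of the stroke, from 0 (shut) to 100 (fully open). A call has 1 to 5 rows; each row shifts and turns the commanded pose from where the row before left it; what a row does not reach is not made up. A row lasts 1/8 s, in which the tool goes at most 62.5 mm and 10.7 degrees, less where a joint would pass 70% of its speed; a pose out of reach is approached as far as the arm can. A call with a gripper value outside its range is refused whole. The fingers move at their own pace and stop on an object; "squeeze" is the grip in N (left out, the last holds). Time passes only in rows, so rows that do not move let the fingers close. It gives the time, the measured TCP pose, the force, the opening and the grip force at its end, in the units of the state.
- env.get_obs(): the state, without advancing time (a new reading comes with each control period).
- optics.capture(name): name is "side" or "top" or "wrist"; returns a dict with "image" (480x640x3 uint8, red, green, blue), "intrinsics" (3x3 intrinsics, pixels), "T" (4x4, takes a point from camera to world coordinates). Camera axes: x right, y up, looking along -z (the intrinsics and any distortion apply to the point x, -y, -z); pixel columns grow to the right and rows downward; lengths in m; the calibration is good to about 2 mm. A picture is of the moment at which its call begins. There is no depth.
- env.sign_off(): hands the job in; it is judged then, once.
The state is a dict: "time_s": time; "joint_positions": joint angles; "joint_vel": joint speeds; "joint_torque": joint torques, N m; "position": TCP position; "orientation": TCP orientation; "force": force on the tool from outside, world axes, zero at the start; "ft_torque": the same for the moment, N m; "finger_gap": opening from 0.0 (shut) to 1.0 (fully open); "finger_force": force on a finger pad.
Only numpy, scipy, OpenCV 4.12 (cv2) and the standard library are available. Lean on these libraries where they do the work, as an engineer would, in place of code of your own. Each camera call takes 0.05 s, during which the arm holds its last target. There are 200 camera calls.

### The job

The empty tape feeder stands one notch past its loading mark: with a fingertip, push the pawl's brass ball over to the left, away from the wheel, so that the pawl lifts off the teeth and stays up, then push the wheel by its black peg backward (its top to the left) by one notch, until the red mark stands at the white pointer. Then push the ball back over so that the pawl drops between the teeth and locks the wheel there. Only push, gently, with the fingertips; grip and lift nothing, and leave the other things on the bench alone.

Things in the scene. Friction and masses are not known exactly. Their poses are not given: they have to be found in the camera images.
- feeder: Hand feeder for component tape, fixed to the bench. Grey base 85 (x) x 170 (y) x 13 mm; origin under its centre, x away from the robot (its front is -x), y to its left as seen from the front, z up. Aluminium plate behind the wheel, x = 10 to 18 mm, up to z = 123 mm (144 mm for y = 34 to 63 mm). Supply reel behind it on the right, up to z = 132 mm. Only wheel and pawl move.
- wheel_axis (a point): Centre of the feed wheel, at feeder (0, 0, 78) mm; the wheel's axis is parallel to the feeder's x. Steel ratchet disc: 9 mm thick (x = -4.5 to 4.5 mm), 12 teeth 8 mm high, radius 52 mm over the tips. In front of it a sprocket drum, radius 40 mm, to x = -20 mm, with a brass hub to x = -26 mm.
- feed_wheel (a joint): Wheel angle, rad. Start: -0.06 to 0, pawl behind a tooth. Grows as the wheel turns backward: top towards the feeder's +y (left), counter-clockwise seen from the front. One notch = 0.524: mark at the pointer. Friction (about 3 N at the peg) holds it where it is left. With the pawl down it can go back only until a tooth meets the pawl (0, 0.524 ..); forward it clicks on freely.
- peg (a point): On the axis of the wheel's black finger peg, 18 mm from its free end. Peg 15 mm thick, parallel to the feeder's x, black from x = -26 to -70 mm (this point: x = -52 mm), 30 mm from the wheel's axis. At the start 15 degrees right of straight above the axis (feeder y = -8, z = 107 mm); one notch back, 15 degrees left of it (y = +8 mm).
- pawl_pivot (a point): Pivot of the pawl, at feeder (0, 48, 134) mm, axis parallel to the feeder's x; boss 18 mm thick.
- pawl (a joint): Pawl angle, rad: under 0.05 seated between two teeth, clear of the teeth above 0.2, stop at 0.90. Pushing the ball towards the feeder's +y lifts the pawl. The ball's weight tips it over centre: above about 0.5 it falls to the stop and stays; pushed back below about 0.4 it falls onto the wheel. About 0.3 N at the ball moves it.
- pawl_ball (a point): Centre of the brass ball, 18 mm thick, on the pawl's lever (steel rod 8 mm thick), 58 mm from the pivot, in the plane of the ratchet disc (feeder x = 0). Pawl seated: the lever leans 22 degrees from upright towards -y, over the wheel (ball at feeder y = 26, z = 188 mm). Pawl at its stop: 30 degrees towards +y (ball at y = 77, z = 184 mm).
- pawl_nose (a point): Centre of the pawl's rounded nose, radius 3 mm, 45 mm from the pivot on the wheel's side. Seated: feeder y = 3, z = 126 mm; at the stop: y = 14, z = 165 mm.
- mark (a point): Red mark on the front face of one tooth of the ratchet disc, about 10 x 5 mm, its centre 46 mm from the wheel's axis; at the start at the wheel's upper left, 30 degrees (one tooth) above the pointer; it comes down to the pointer as the wheel turns backward.
- pointer_tip (a point): Tip of the small white fixed pointer at the left rim of the wheel (feeder +y), 4 degrees above the level of the wheel's axis, 54 mm from it. The red mark belongs beside it.
- pliers: Needle-nose pliers with red grips, 48 x 150 x 13 mm, loose in front of the feeder; origin under its centre. Leave alone.
- loupe: Black eye loupe, 33 mm across and 33 mm high, loose in front of the feeder; origin under its centre. Leave alone.
- spare_reel: Spare component reel lying flat, 68 x 86 x 11 mm, behind the feeder. Leave alone.
- flux_bottle: Small white bottle with a needle top, 30 mm thick, 112 mm high, standing behind the feeder; origin under its centre. Leave alone.
- tinner_tin: Round teal tin, 50 mm across, 16 mm high, right of the microscope. Leave alone.
- black_tape: Roll of black tape, 55 mm across, 19 mm high, right of the microscope. Leave alone.

How it is judged:
By the outcome, as a careful person would: the job done as asked, in the order asked, and still so for the second after the job is handed in, with the robot touching nothing.
It also fails if it takes over 48 s, if anything falls off the work surface, if the arm or the gripper's body presses on something with over 40 N, if the wrist force passes 120 N, or if a joint passes its speed limit or range.

## Working session

There is one attempt and no reset: what is moved stays moved. The work goes in short steps, Python scripts to look and compute and a tool call to move; the robot and the scene stay as the last step left them, time stands still between calls to the robot, and variables do not carry over. Pictures are saved under pics/ and viewed, at most 10 in all, crops included, and the job is handed in when it is done.

Besides the shell and the picture viewer there is one more tool, called after "Emit:" as name(argument=value, ...), one argument or row to a line, values as JSON. move_arm: Moves the arm, as the interface text tells. Its arguments: {"type":"object","properties":{"steps":{"type":"array"},"squeeze":{"type":"number"}},"required":["steps"]}

```bash
mkdir -p pics; cat > h.py <<'E'
from bench import env, optics
import numpy as np, cv2
def cap(n,f=None):
    d=optics.capture(n)
    if f: cv2.imwrite('pics/'+f,d['image'][:,:,::-1])
    return d
def ray(d,u,v):
    K=d['intrinsics'];T=np.array(d['T'])
    p=np.linalg.inv(K)@[u,v,1]; r=T[:3,:3]@np.array([p[0],-p[1],-p[2]])
    return T[:3,3],r/np.linalg.norm(r)
def plane(d,u,v,z):
    o,r=ray(d,u,v); return o+r*(z-o[2])/r[2]
def tri(rs):
    A=sum(np.eye(3)-np.outer(r,r) for o,r in rs); b=sum((np.eye(3)-np.outer(r,r))@o for o,r in rs)
    return np.linalg.solve(A,b)
def proj(d,P):
    T=np.array(d['T']); c=T[:3,:3].T@(np.array(P)-T[:3,3]); q=d['intrinsics']@np.array([c[0],-c[1],-c[2]]); return q[:2]/q[2]
E
python3 - <<'E'
from h import *
a=cap('side','s0.png');b=cap('top','t0.png')
for d in (a,b): print(d.keys(),d['intrinsics'],np.round(d['T'],3))
o=env.get_obs();print(o['time_s'],o['position'],o['orientation'],o['force'])
E
```

```text
dict_keys(['image', 'intrinsics', 'T']) [[438.42221558   0.         327.77708642]
 [  0.         438.42221558 239.40566751]
 [  0.           0.           1.        ]] [[-0.987  0.08  -0.137  0.379]
 [-0.159 -0.478  0.864  0.675]
 [ 0.004  0.874  0.485  0.58 ]
 [ 0.     0.     0.     1.   ]]
dict_keys(['image', 'intrinsics', 'T']) [[606.88805635   0.         321.98329335]
 [  0.         606.88805635 241.10077268]
 [  0.           0.           1.        ]] [[-0.004  0.996 -0.094  0.372]
 [-1.    -0.004  0.    -0.11 ]
 [-0.     0.094  0.996  1.597]
 [ 0.     0.     0.     1.   ]]
0.1 [0.15871166 0.57851908 0.40398553] [-2.06269470e-04  1.33506618e-01  9.91047727e-01 -5.85337305e-04] [-0.2400921  -0.22126735  0.33268004]
```

View pics/s0.png

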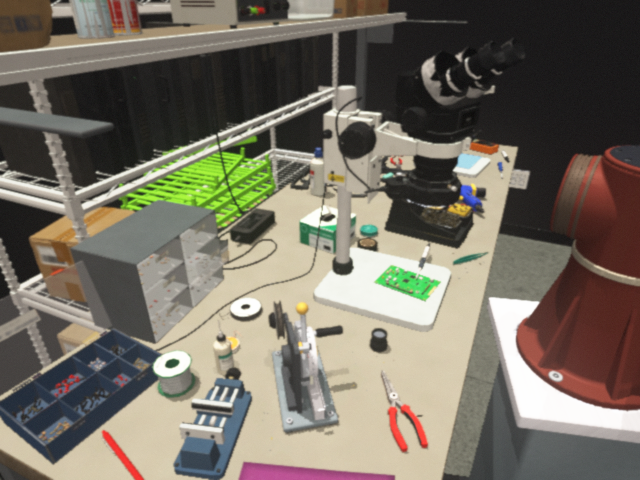

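View pics/t0.png

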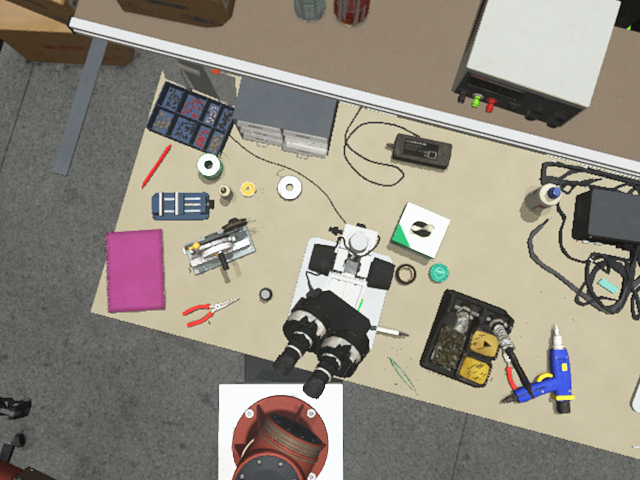

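The side view shows the feeder near (300,370), with its ball at (302,309) and peg at (328,330). The top view shows the feeder near (219,247) with a yaw of about 20°, and the pliers and loupe in front of it. I'll enlarge both.

```bash
python3 - <<'E'
from h import *
a=cv2.imread('pics/s0.png')[285:435,255:355];b=cv2.imread('pics/t0.png')[205:285,170:270]
a=cv2.resize(a,(400,600),interpolation=cv2.INTER_CUBIC);b=cv2.resize(b,(400,320),interpolation=cv2.INTER_CUBIC)
c=np.zeros((600,800,3),np.uint8);c[:,:400]=a;c[:320,400:]=b;cv2.imwrite('pics/c0.png',c)
E
```

```text
(no output)
```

View pics/c0.png

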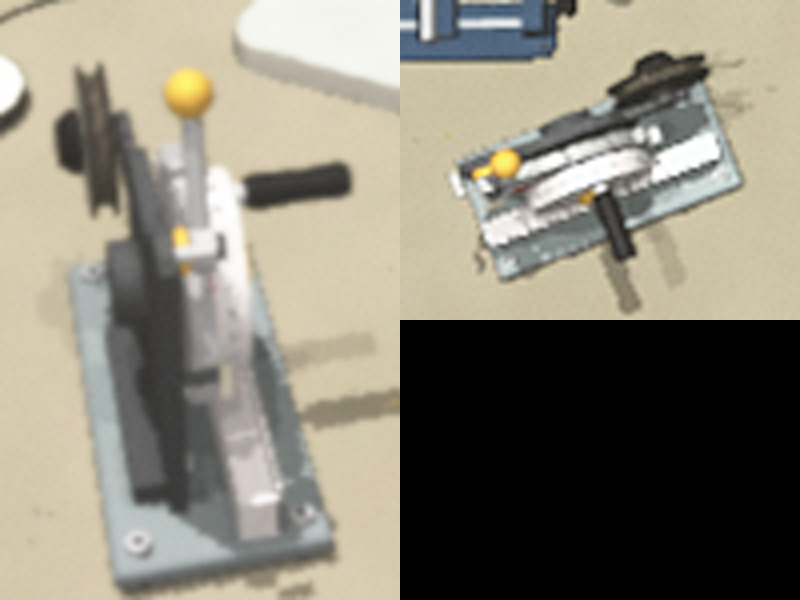

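The zoomed crop shows the ball at side (302,308) and top (196.5,245.5). The base corners in the top view are (195,274.5), (255.5,251.3) and (246.3,226.3). The peg's free end is near side (341,330) and top (327-170=157→326/2), which I'll triangulate.

```bash
python3 - <<'E'
from h import *
a=cap('side');b=cap('top')
S=lambda x,y:ray(a,255+x/4,285+y/4); T=lambda x,y:ray(b,170+(x-400)/4,205+y/4)
ball=tri([S(188,93),T(506,162)]);print('ball',ball)
tip=tri([S(346,179),T(628,252)]);root=tri([S(250,190),T(597,192)]);print('peg tip,root',tip,root)
P=lambda r,z=.013:r[0]+r[1]*(z-r[0][2])/r[1][2]
lf,rf,rr=[P(T(*c)) for c in((500,276),(742,185),(705,85))];print(lf,rf,rr)
slf,slr,srr=[P(S(*c)) for c in((330,542),(118,578),(75,265))];print(slf,slr,srr)
for p,q in((rf,lf),(srr,slr)):
  v=q-p;print('yaw',np.degrees(np.arctan2(-v[0],v[1])),np.linalg.norm(v))
print('centers',(lf+rr)/2,(slf+srr)/2)
# loupe, pliers
print(plane(b,265,295,.033),plane(b,238,299,.01),plane(b,185,322,.01))
o,r=tri([S(188,93),T(506,162)]),0
E
```

```text
ball [0.49463467 0.18225522 0.18707988]
peg tip,root [0.44473024 0.12344917 0.10442151] [0.48128602 0.14202746 0.10936619]
[0.43559504 0.22118956 0.013     ] [0.49450936 0.06377849 0.013     ] [0.56047397 0.08851272 0.013     ]
[0.43394253 0.22557101 0.013     ] [0.51003244 0.25417708 0.013     ] [0.56973336 0.09635216 0.013     ]
yaw 20.5193901580558 0.16807481028901203
yaw 20.72028099216115 0.16873916193712357
centers [0.49803451 0.15485114 0.013     ] [0.50183795 0.16096159 0.013     ]
[0.38024721 0.03645985 0.033     ] [0.37026243 0.10884929 0.01      ] [0.31138034 0.24578638 0.01      ]
```

Emit:
move_arm(
  steps=[
    [0,0,-5.4,34,-42,0,0],
    [0,0,-5.4,35,-43,0,0],
    [0,0,-5.4,35,-43,0,0],
    [0,0,-5.4,35,-43,0,0],
    [0,0,-5.4,35,-43,0,0],
  ],
)

```text
time_s: 0.82
position: [0.3335, 0.3631, 0.4047]
orientation: [0.0, 0.363, 0.932, 0.0]
force: [0.7, 0.4, -0.8]
finger_gap: -0.003
finger_force: 0.0
```

Emit:
move_arm(
  steps=[
    [0,0,-5.4,34,-42,0,0],
    [0,0,-5.4,35,-43,0,0],
    [0,0,-5.4,35,-43,0,0],
    [0,0,-5.4,35,-43,0,0],
    [0,0,-5.4,33,-42,0,0],
  ],
)

```text
time_s: 1.45
position: [0.5057, 0.1499, 0.4047]
orientation: [0.0, 0.57, 0.821, 0.0]
force: [0.6, -0.1, -0.0]
finger_gap: 0.001
finger_force: 0.0
```

```bash
cat >> h.py <<'E'
C=np.array([.503,.158]);yaw=np.radians(20.6);fx=np.array([np.cos(yaw),np.sin(yaw)]);fy=np.array([-fx[1],fx[0]])
def feed(p): q=np.array(p[:2])-C; return np.round(np.array([q@fx,q@fy,p[2]])*1000,1)
def F(x,y,z): return np.r_[C+fx*x/1000+fy*y/1000,z/1000]
def st():
    from scipy.spatial.transform import Rotation as R
    o=env.get_obs(); q=o['orientation']; M=R.from_quat([q[1],q[2],q[3],q[0]]).as_matrix()
    tip=np.array(o['position'])+.173*M[:,2]
    print('t',o['time_s'],'tcp',np.round(o['position'],4),'tip feeder',feed(tip),'toolz',np.round(M[:,2],3),'y ang',np.degrees(np.arctan2(M[1,1],M[0,1])).round(1),'F',np.round(o['force'],1),'gap',o['finger_gap'])
E
python3 - <<'E'
from h import *
st(); d=cap('wrist','w1.png'); cap('side')
for p in((0,26,188),(-52,-8,107),(0,52,82)): print(proj(d,F(*p)))
E
```

```text
t 1.45 tcp [0.5057 0.1499 0.4047] tip feeder [ -0.3  -8.5 231.7] toolz [ 0.  0. -1.] y ang 20.5 F [ 0.6 -0.1 -0. ] gap 0.0008104208850745417
[321.64962281 205.40235094]
[241.48024952 227.84204308]
[321.27228005 129.89531252]
```

View pics/w1.png

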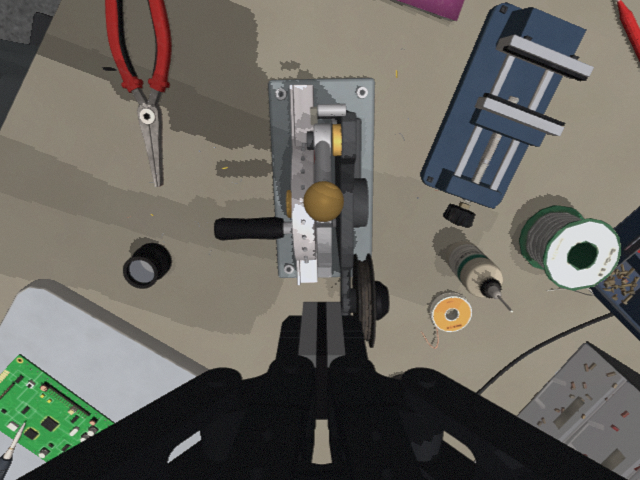

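The wrist view shows the ball at (323,202) against a predicted (322,205), and the peg axis at row 228 as predicted, so the pose is good to about 2 mm. The shut fingertips are clear of the ball on its right side. I'll go down and push toward feeder +y = world (-0.352, 0.936).

Emit:
move_arm(
  steps=[
    [0,0,0,0,0,-30,0],
    [0,0,0,0,0,-18,0],
    [0,0,0,0,0,0,0],
  ],
)

```text
time_s: 1.92
position: [0.504, 0.152, 0.3553]
orientation: [-0.001, 0.569, 0.823, -0.001]
force: [-0.3, -0.4, 0.2]
finger_gap: -0.001
finger_force: 0.0
```

Emit:
move_arm(
  steps=[
    [0,0,0,-2.8,7.5,0,0],
    [0,0,0,-2.8,7.5,0,0],
    [0,0,0,-2.1,5.6,0,0],
    [0,0,0,-2.1,5.6,0,0],
    [0,0,0,-2.1,5.6,0,0],
  ],
)

```text
time_s: 2.55
position: [0.4927, 0.1839, 0.3568]
orientation: [0.0, 0.569, 0.822, 0.0]
force: [0.5, -0.0, 0.6]
finger_gap: -0.0
finger_force: 0.0
```

```bash
cat >> h.py <<'E'
def ballpx(d):
    h=cv2.cvtColor(d['image'],cv2.COLOR_RGB2HSV); m=cv2.inRange(h,(18,120,120),(32,255,255)); 
    n,l,s,c=cv2.connectedComponentsWithStats(m); return [(c[i].round(1),s[i,4]) for i in range(1,n) if s[i,4]>20]
E
python3 - <<'E'
from h import *
st(); a=cap('side');b=cap('top')
print([x for x in ballpx(a) if 250<x[0][0]<360 and 280<x[0][1]<420]); print(proj(a,F(0,26,188)),proj(a,F(0,48,192)),proj(a,F(0,77,184)))
c=cv2.resize(a['image'][275:425,245:365],(480,600),interpolation=cv2.INTER_CUBIC);cv2.imwrite('pics/c2.png',c[:,:,::-1])
E
```

```text
t 2.55 tcp [0.4927 0.1839 0.3568] tip feeder [ -0.5  27.9 183.8] toolz [ 0.  0. -1.] y ang 20.7 F [ 0.5 -0.   0.6] gap -5.4569502813236494e-05
[(array([303.9, 314.3]), np.int32(108))]
[302.26660965 307.80482018] [304.55056027 315.1418136 ] [307.98960904 333.30233404]
```

View pics/c2.png

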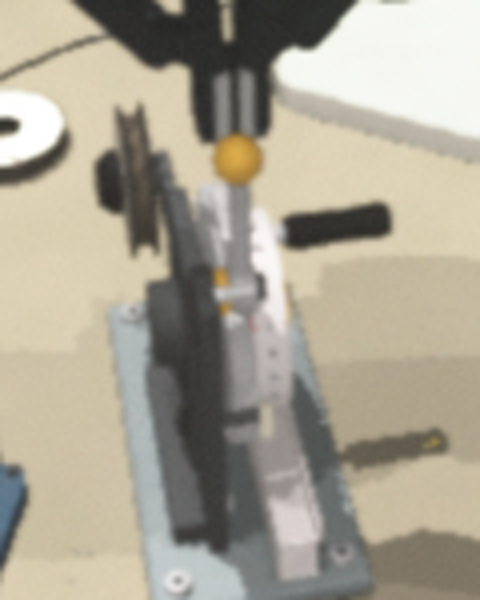

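The ball, at side (304,314), is now upright in front of the fingertip and following it. I'll continue the push past centre.

Emit:
move_arm(
  steps=[
    [0,0,0,-1.8,4.7,0,0],
    [0,0,0,-1.8,4.7,0,0],
    [0,0,0,-1.8,4.7,0,0],
    [0,0,0,-1.8,4.7,0,0],
    [0,0,0,0,0,0,0],
  ],
)

```text
time_s: 3.28
position: [0.4855, 0.2026, 0.3567]
orientation: [0.0, 0.569, 0.823, 0.0]
force: [0.0, -0.2, -0.1]
finger_gap: -0.002
finger_force: 0.0
```

```bash
python3 - <<'E'
from h import *
st(); a=cap('side')
print([x for x in ballpx(a) if 250<x[0][0]<360 and 280<x[0][1]<420])
E
```

```text
t 3.275 tcp [0.4855 0.2026 0.3567] tip feeder [ -0.7  47.9 183.7] toolz [ 0.  0. -1.] y ang 20.7 F [ 0.  -0.2 -0.1] gap -0.0021472253444547694
[(array([308. , 332.8]), np.int32(113))]
```

The ball at (308,333) matches the stop prediction (308,333), so the pawl is up. Next I go to the right of the peg.

Emit:
move_arm(
  steps=[
    [0,0,0,3,-8,10,0],
    [0,0,0,0,0,25,0],
    [0,0,0,-12,-46,0,0],
    [0,0,0,-13.5,-46.2,0,0],
    [0,0,0,0,0,-30,0],
  ],
)

```text
time_s: 3.95
position: [0.4637, 0.0992, 0.3644]
orientation: [0.002, 0.57, 0.821, 0.001]
force: [0.3, 0.8, -1.4]
finger_gap: 0.001
finger_force: 0.0
```

```bash
python3 - <<'E'
from h import *
st(); a=cap('side')
print([x for x in ballpx(a) if 250<x[0][0]<360 and 280<x[0][1]<420])
d=cap('wrist','w3.png'); print(proj(d,F(-57,-8,107)),proj(d,F(-57,8,107)))
for p in (0,4,0): pass
print(proj(d,F(-4.5,54*np.cos(.07),78+54*np.sin(.07))))
E
```

```text
t 3.95 tcp [0.4637 0.0992 0.3644] tip feeder [-56.6 -41.7 191.4] toolz [ 0.005 -0.001 -1.   ] y ang 20.4 F [ 0.3  0.8 -1.4] gap 0.001460360596298114
[(array([308. , 332.9]), np.int32(110))]
[323.45422625 194.57905856] [323.41849764 163.99041233]
[420.82061395  71.34668112]
```

View pics/w3.png

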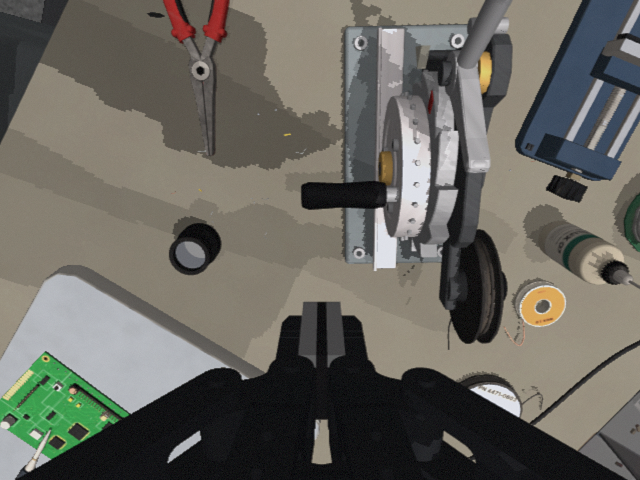

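The wrist view shows the pawl up, the red mark at (432,102), and the peg axis at row 194 as predicted, with the finger clear to its right. I'll descend and approach.

Emit:
move_arm(
  steps=[
    [0,0,0,0,0,-45,0],
    [0,0,0,0,0,-40,0],
    [0,0,0,0,0,-4,0],
    [0,0,0,0,0,0,0],
  ],
)

```text
time_s: 4.55
position: [0.4637, 0.1021, 0.2745]
orientation: [0.001, 0.569, 0.823, 0.0]
force: [-0.8, -0.0, -0.0]
finger_gap: -0.0
finger_force: 0.0
```

```bash
cat >> h.py <<'E'
def peg(d):
    g=d['image'].max(2); u=[int(proj(d,F(x,0,107))[0]) for x in(-62,-45)]; return g
E
python3 - <<'E'
from h import *
st(); d=cap('wrist','w4.png');print(proj(d,F(-57,-8,107)),proj(d,F(-57,8,107)))
g=d['image'].max(2)
u=int(proj(d,F(-57,-8,107))[0]); col=g[60:300,u]; k=np.where(col<60)[0]+60; print(u,k.min(),k.max(),k[:60])
E
```

```text
t 4.55 tcp [0.4637 0.1021 0.2745] tip feeder [-56.3 -38.6 101.5] toolz [ 0.001 -0.    -1.   ] y ang 20.7 F [-0.8 -0.  -0. ] gap -0.00036367604428124057
[319.2092743  250.08421297] [319.17172489 204.16281926]
319 232 272 [232 233 234 235 236 237 238 239 240 241 242 243 244 245 246 247 248 249
 250 251 252 253 254 255 256 257 258 259 260 261 262 263 264 265 266 267
 268 269 270 271 272]
```

Emit:
move_arm(
  steps=[
    [0,0,0,-1.4,3.7,0,0],
    [0,0,0,-1.4,3.7,0,0],
    [0,0,0,-1.4,3.7,0,0],
    [0,0,0,-1.1,2.8,0,0],
    [0,0,0,-1.1,2.8,0,0],
  ],
)

```text
time_s: 5.22
position: [0.457, 0.1187, 0.2733]
orientation: [0.001, 0.569, 0.822, 0.0]
force: [1.7, -3.7, 2.6]
finger_gap: 0.001
finger_force: 2.1
```

```bash
cat >> h.py <<'E'
def pegy(d):
    # rows of the black peg at x=-64..-60 -> feeder y at z=107
    best=[]
    for x in(-66,-40):
        u=int(round(proj(d,F(x,0,107.5))[0])); g=d['image'].max(2)[100:300,u]; k=np.where(g<60)[0]+100
        best.append((u,int(k.min()) if len(k) else None,int(k.max()) if len(k) else None))
    r=[proj(d,F(-66,y,107.5))[1] for y in(-8,8)]
    r2=[proj(d,F(-66,y,115))[1] for y in(-8,8)]
    return best,np.round(r,1)
E
python3 - <<'E'
from h import *
st(); d=cap('wrist'); print(pegy(d)); a=cap('side')
print([x for x in ballpx(a) if 250<x[0][0]<360 and 280<x[0][1]<420])
E
```

```text
t 5.225 tcp [0.457  0.1187 0.2733] tip feeder [-56.7 -20.8 100.3] toolz [ 0.001 -0.001 -1.   ] y ang 20.6 F [ 1.7 -3.7  2.6] gap 0.0011711446283267652
([(294, 268, 299), (370, 267, 299)], array([299.7, 256.7]))
[(array([308.1, 333.3]), np.int32(104))]
```

Emit:
move_arm(
  steps=[
    [0,0,0,-0.7,1.9,0,0],
    [0,0,0,-0.7,1.9,0,0],
    [0,0,0,-0.7,1.9,0,0],
    [0,0,0,-0.6,1.6,0,0],
    [0,0,0,0,0,0,0],
  ],
)

```text
time_s: 5.95
position: [0.4539, 0.1263, 0.2726]
orientation: [-0.0, 0.569, 0.823, 0.0]
force: [0.1, -0.7, 1.2]
finger_gap: -0.0
finger_force: 0.7
```

```bash
python3 - <<'E'
from h import *
st(); d=cap('wrist','w5.png'); print(pegy(d))
# red mark
h=cv2.cvtColor(d['image'],cv2.COLOR_RGB2HSV); m=cv2.inRange(h,(0,120,60),(8,255,255))|cv2.inRange(h,(172,120,60),(180,255,255))
n,l,s,c=cv2.connectedComponentsWithStats(m)
print([(c[i].round(1),s[i]) for i in range(1,n) if s[i,4]>15 and c[i][0]>300])
for t in(.35,.4,.45,.5,.524): 
    an=np.radians(34)-t; print(t,proj(d,F(-4.5,46*np.cos(an),78+46*np.sin(an))).round(1), proj(d,F(-66,-30*np.sin(np.radians(15)-t),78+30*np.cos(np.radians(15)-t))).round(1))
print('ptr',proj(d,F(-4.5,54*np.cos(.07),78+54*np.sin(.07))))
E
```

```text
t 5.95 tcp [0.4539 0.1263 0.2726] tip feeder [-57.2 -12.3  99.6] toolz [-0.  0. -1.] y ang 20.7 F [ 0.1 -0.7  1.2] gap -0.0003915899044769222
([(296, 267, 299), (371, 266, 299)], array([322.5, 280.7]))
[(array([467.8, 159.4]), array([464, 144,   9,  31, 169], dtype=int32))]
0.35 [469.1 165.6] [295.8 295.5]
0.4 [467.2 163.3] [295.8 291.3]
0.45 [465.3 161.4] [295.8 287.1]
0.5 [463.4 159.8] [295.7 282.8]
0.524 [462.5 159.2] [295.7 280.7]
ptr [465.23791867 137.41191628]
```

View pics/w5.png

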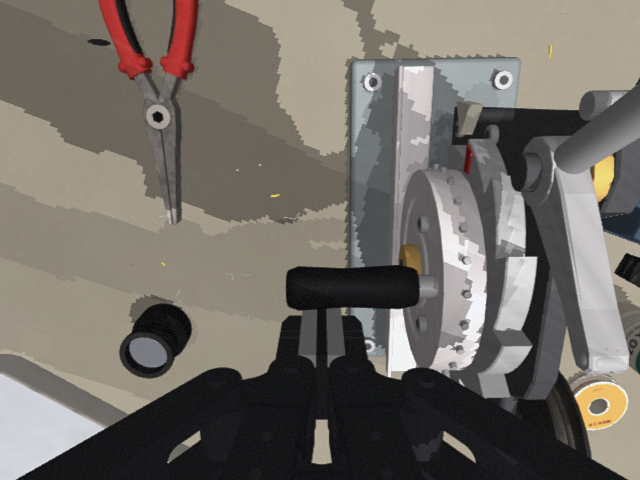

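The wrist view shows the peg at rows 267–308, centre about 287.5, which gives θ ≈ 0.445. The red mark at (468,159) is almost beside the pointer (tip near (472,135)). I'll push 1.3 mm more.

Emit:
move_arm(
  steps=[
    [0,0,0,-0.2,0.6,0,0],
    [0,0,0,-0.2,0.6,0,0],
    [0,0,0,0,0,0,0],
  ],
)

```text
time_s: 6.38
position: [0.4535, 0.1272, 0.2726]
orientation: [-0.0, 0.569, 0.822, -0.0]
force: [-0.1, -1.9, 0.9]
finger_gap: 0.003
finger_force: 1.2
```

```bash
python3 - <<'E'
from h import *
st(); d=cap('wrist','w6.png'); print(pegy(d))
for t in(.4,.45,.5,.55): print(t,proj(d,F(-66,-30*np.sin(np.radians(15)-t),78+30*np.cos(np.radians(15)-t))).round(1))
E
```

```text
t 6.375 tcp [0.4535 0.1272 0.2726] tip feeder [-57.2 -11.4  99.6] toolz [-0. -0. -1.] y ang 20.7 F [-0.1 -1.9  0.9] gap 0.0031730420067170566
([(296, 267, 299), (371, 266, 299)], array([324.8, 283.2]))
0.4 [295.8 293.8]
0.45 [295.7 289.6]
0.5 [295.7 285.3]
0.55 [295.7 281. ]
```

θ ≈ 0.475 now. I'll back off, rise, and check with an unobstructed view.

Emit:
move_arm(
  steps=[
    [0,0,0,1.8,-4.7,0,0],
    [0,0,0,3.5,-9.4,0,0],
    [0,0,0,3.5,-9.4,45,0],
    [0,0,0,0,0,50,0],
    [0,0,0,0,0,0,0],
  ],
)

```text
time_s: 7.05
position: [0.4636, 0.1031, 0.3718]
orientation: [0.003, 0.569, 0.822, 0.002]
force: [-0.5, 0.1, -0.6]
finger_gap: -0.001
finger_force: 0.0
```

```bash
python3 - <<'E'
from h import *
st(); d=cap('wrist','w7.png'); o=cv2.imread('pics/w3.png')
for nm,im in(('new',d['image'][:,:,::-1]),('old',o)):
  m=(im.max(2)<60).astype(np.uint8); m[300:]=0; m[:,:285]=0; m[:, 378:]=0; m[:110]=0
  n,l,s,c=cv2.connectedComponentsWithStats(m); print(nm,[(s[i].tolist(),c[i].round(1)) for i in range(1,n) if s[i,4]>300])
for t in(0,.4,.45,.5,.55): print(t,[proj(d,F(x,-30*np.sin(np.radians(15)-t),78+30*np.cos(np.radians(15)-t))).round(1) for x in(-70,-50,-36)])
c=cv2.resize(d['image'][20:245,300:500],(533,600),interpolation=cv2.INTER_CUBIC);cv2.imwrite('pics/c7.png',c[:,:,::-1])
E
```

```text
t 7.05 tcp [0.4636 0.1031 0.3718] tip feeder [-55.1 -38.  198.8] toolz [ 0.007 -0.    -1.   ] y ang 20.6 F [-0.5  0.1 -0.6] gap -0.0013551298217315353
new [([294, 151, 83, 29, 2103], array([335.7, 165.3]))]
old [([301, 180, 77, 30, 2001], array([339.7, 194.8]))]
0 [array([293.4, 192.5]), array([329.4, 192.5]), array([354.6, 192.4])]
0.4 [array([292.8, 171.3]), array([329.6, 171.3]), array([355.2, 171.2])]
0.45 [array([292.8, 168.5]), array([329.6, 168.5]), array([355.3, 168.4])]
0.5 [array([292.8, 165.7]), array([329.6, 165.7]), array([355.3, 165.7])]
0.55 [array([292.8, 163. ]), array([329.6, 162.9]), array([355.3, 162.9])]
```

View pics/c7.png

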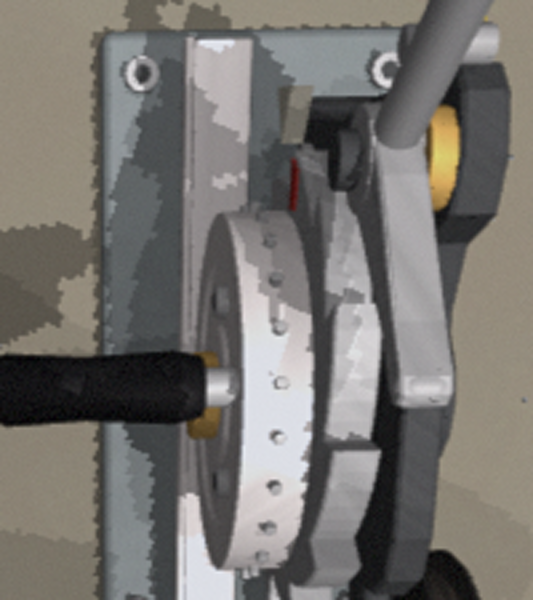

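The peg centre at row 165.3 gives θ ≈ 0.50, and the red mark sits beside the white pointer. Now the ball goes back from its left side.

Emit:
move_arm(
  steps=[
    [0,0,0,0,0,28,0],
    [0,0,0,0,51,0,0],
    [0,0,0,0,51,0,0],
    [0,0,0,0,52,0,0],
    [0,0,0,0,0,0,0],
  ],
)

```text
time_s: 7.72
position: [0.4618, 0.2602, 0.3937]
orientation: [-0.001, 0.567, 0.824, -0.001]
force: [-0.4, -1.0, -0.8]
finger_gap: -0.0
finger_force: 0.0
```

Emit:
move_arm(
  steps=[
    [0,0,0,0,0,-25,0],
    [0,0,0,0,0,-20,0],
    [0,0,0,0,0,0,0],
  ],
)

```text
time_s: 8.1
position: [0.4619, 0.2569, 0.3483]
orientation: [-0.001, 0.569, 0.822, -0.001]
force: [-0.4, 0.3, 0.1]
finger_gap: 0.002
finger_force: 0.0
```

```bash
python3 - <<'E'
from h import *
st(); a=cap('side')
print([x for x in ballpx(a) if 250<x[0][0]<360 and 280<x[0][1]<420])
E
```

```text
t 8.1 tcp [0.4619 0.2569 0.3483] tip feeder [ -4.3 107.1 175.3] toolz [-0.004 -0.001 -1.   ] y ang 20.6 F [-0.4  0.3  0.1] gap 0.0018285197039766632
[]
```

Emit:
move_arm(
  steps=[
    [0,0,0,5.5,-4,4,0],
    [0,0,0,1.8,-4.7,2,0],
    [0,0,0,1.8,-4.7,0,0],
    [0,0,0,1.8,-4.7,0,0],
    [0,0,0,1.8,-4.7,0,0],
  ],
)

```text
time_s: 8.78
position: [0.4753, 0.2345, 0.3567]
orientation: [0.0, 0.569, 0.822, -0.0]
force: [-0.3, -0.7, -1.2]
finger_gap: -0.001
finger_force: 0.1
```

Emit:
move_arm(
  steps=[
    [0,0,0,1.8,-4.7,0,0],
    [0,0,0,1.8,-4.7,0,0],
    [0,0,0,1.4,-3.7,0,0],
    [0,0,0,1.1,-2.8,0,0],
    [0,0,0,0,0,0,0],
  ],
)

```text
time_s: 9.4
position: [0.4813, 0.2189, 0.3567]
orientation: [0.0, 0.569, 0.822, 0.0]
force: [0.2, 0.5, -0.6]
finger_gap: -0.0
finger_force: 0.0
```

```bash
python3 - <<'E'
from h import *
st(); a=cap('side');b=cap('top');d=cap('wrist')
print(ballpx(d)[:6]); print([proj(d,F(0,48+58*np.sin(t),134+58*np.cos(t))).round(1) for t in(-.384,-.2,0,.2)])
E
```

```text
t 9.4 tcp [0.4813 0.2189 0.3567] tip feeder [  1.2  64.6 183.7] toolz [ 0.  0. -1.] y ang 20.6 F [ 0.2  0.5 -0.6] gap -0.00044925599403495534
[(array([335.5, 295.8]), np.int32(101)), (array([321.4, 429.3]), np.int32(245))]
[array([318.4, 415.1]), array([318.3, 398.4]), array([318.2, 374.3]), array([318.2, 345.1])]
```

Emit:
move_arm(
  steps=[
    [0,0,0,-3,8,0,0],
    [0,0,0,-3,8,20,0],
    [0,0,0,-15,40,20,0],
    [0,0,0,-15,40,0,0],
    [0,0,0,0,0,0,0],
  ],
)

```text
time_s: 10.18
position: [0.4439, 0.3175, 0.397]
orientation: [-0.0, 0.567, 0.823, 0.0]
force: [1.4, -0.5, -0.7]
finger_gap: 0.005
finger_force: 0.0
```

```bash
python3 - <<'E'
from h import *
st(); a=cap('side','s8.png');b=cap('top')
print([x for x in ballpx(a) if 250<x[0][0]<360 and 280<x[0][1]<420],[x for x in ballpx(b) if 170<x[0][0]<270 and 205<x[0][1]<285])
print(proj(a,F(0,26,188)),proj(b,F(0,26,188)))
E
```

```text
t 10.175 tcp [0.4439 0.3175 0.397 ] tip feeder [  0.9 170.2 224. ] toolz [ 0.     0.001 -1.   ] y ang 20.9 F [ 1.4 -0.5 -0.7] gap 0.004635033152321891
[] [(array([194.6, 245.8]), np.int32(53))]
[302.26660965 307.80482018] [196.39968217 245.94679845]
```

Emit:
move_arm(
  steps=[
    [0,0,0,-10,-15,20,0],
    [0,0,0,7,-50,0,0],
    [0,0,0,7,-50,0,0],
    [0,0,0,7,-50,0,0],
    [0,0,0,8,-50,0,0],
  ],
)

```text
time_s: 10.9
position: [0.4642, 0.0977, 0.4167]
orientation: [0.0, 0.569, 0.822, 0.0]
force: [1.0, -0.4, 1.0]
finger_gap: 0.001
finger_force: 0.0
```

Emit:
move_arm(
  steps=[
    [0,0,0,0,0,-30,0],
    [0,0,0,0,0,0,0],
  ],
)

```text
time_s: 11.15
position: [0.4638, 0.0989, 0.3848]
orientation: [-0.001, 0.57, 0.822, -0.001]
force: [-0.0, 0.4, 0.9]
finger_gap: -0.0
finger_force: 0.0
```

```bash
python3 - <<'E'
from h import *
st(); a=cap('side','s9.png');d=cap('wrist','w9.png')
print([x for x in ballpx(a) if 250<x[0][0]<360 and 280<x[0][1]<420],'w',ballpx(d))
i=cv2.imread('pics/s0.png')[:,:,::-1];print('s0',[x for x in ballpx({'image':i}) if 250<x[0][0]<360 and 280<x[0][1]<420])
im=d['image'];m=(im.max(2)<60).astype(np.uint8); m[300:]=0; m[:,:285]=0; m[:, 374:]=0; m[:110]=0
n,l,s,c=cv2.connectedComponentsWithStats(m); print([(s[i].tolist(),c[i].round(1)) for i in range(1,n) if s[i,4]>300])
print(proj(d,F(0,26,188)))
for t in(0,.4,.45,.5,.55): print(t,[proj(d,F(x,-30*np.sin(np.radians(15)-t),78+30*np.cos(np.radians(15)-t))).round(1) for x in(-70,-50,-36)])
c=cv2.resize(d['image'][20:320,280:520],(480,600),interpolation=cv2.INTER_CUBIC);cv2.imwrite('pics/c9.png',c[:,:,::-1])
E
```

```text
t 11.15 tcp [0.4638 0.0989 0.3848] tip feeder [-58.1 -41.3 211.8] toolz [-0.003  0.    -1.   ] y ang 20.5 F [-0.   0.4  0.9] gap -0.0002286243276856268
[(array([301.7, 308.1]), np.int32(101))] w [(array([462.7,  70.9]), np.int32(291)), (array([478.5, 127.8]), np.int32(1592)), (array([526.4, 290.4]), np.int32(793))]
s0 [(array([301.6, 307.9]), np.int32(103))]
[([301, 143, 73, 28, 1782], array([337.9, 156.8]))]
[471.43545202 133.64638418]
0 [array([299.9, 182.9]), array([334.1, 182.9]), array([358. , 182.9])]
0.4 [array([299.6, 162.6]), array([334.3, 162.6]), array([358.7, 162.6])]
0.45 [array([299.5, 160. ]), array([334.3, 160. ]), array([358.7, 159.9])]
0.5 [array([299.5, 157.3]), array([334.3, 157.3]), array([358.7, 157.3])]
0.55 [array([299.5, 154.7]), array([334.3, 154.7]), array([358.7, 154.7])]
```

View pics/c9.png

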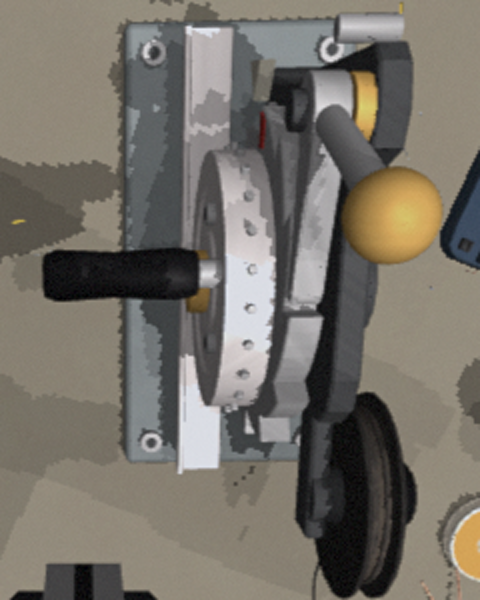

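The side view has the ball at (301.7,308.1), against (301.6,307.9) when seated at the start, so the pawl is down. The crop shows its nose sitting right behind a tooth edge. θ ≈ 0.51, the mark is at the pointer, and the arm is clear.

```bash
python3 -c "
from h import *
print(env.sign_off())"
```

```text
the job is handed in; nothing more can be done
None
```

The job is handed in, though no verdict came back: the wheel was pushed back one notch so the red mark stands at the pointer (about 0.51 rad by camera), the pawl is down between the teeth again, and the arm is clear of everything.

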